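# Dock a top-heavy bird ornament upright in its display stand

## Task

Pick up the ornament by the upright wooden grip on its base, lift it clear and, by tilting the base, bring the top-heavy white bird upright on its springy mast and balance it so, in free air away from the stand, for at least three seconds. Then, without ever letting it flop over again, carry it to the display stand, bring the mast between the two prongs and set the base down gently on the stand's board, centred and in line with it and with the mast well inside the prongs, let go and leave it at rest. Never touch the bird or its mast with the robot, and leave the other things on the table alone.

Things in the scene. Friction and masses are not known exactly. Their poses are not given: they have to be found in the camera images.
- base: The ornament's wooden base, loose: slab 240 x 90 x 14 mm thick (x -75 to +165 mm), an upright grip block at the origin, the mast's hinge at (140, 0, 26) mm, and behind the grip a flat steel plate 88 mm wide at x -73 to -28 mm, its top 22 mm up. Mass 0.54 kg nominal. Origin: underside of the slab, below the middle of the grip. x runs from the grip towards the mast, z up.
- grip_mid (a point): Middle of the base's upright wooden grip block, 50 mm above the slab's underside, right above the base's origin. The block is 50 mm along x, 26 mm along y (grip it across y, from above), and its top is 74 mm above the underside.
- figure: White ceramic bird on an aluminium mast, hinged on the base in a rubber bushing. Origin at the hinge, z up the mast. Mast radius 5 mm, bare up to 145 mm above the hinge; bird from 145 to 245 mm, radius up to 25 mm, tail towards +x to 50 mm. Mass 0.12 kg nominal (up to 12 % off), centre of mass 172 mm above the hinge, inertia about the hinge 0.0038 kg m2.
- lean (a joint): Angle of mast to base about the base's x axis, rad; 0 square to the base, + leans the bird to the base's -y; stops at -0.30 and 0.30, starts at rest on the + stop. Bushing: spring 0.130 N m/rad about 0, damping 0.045 N m s/rad; weaker than gravity (0.203 N m/rad times lean + base tilt about its +x), so on a level base the mast falls slowly to a stop (time constant about 0.7 s).
- mast_mid (a point): Point on the mast's axis 120 mm above the hinge; it meets the prongs when docked.
- figure_head (a point): Centre of the bird's head, on the mast's axis, 228 mm above the hinge.
- stand: Display stand, fixed: board 300 (x) x 130 (y) x 30 mm, a back post 90 mm wide at its +x end (front face at x = 130, top 188 mm up) and two level prongs from it towards -x: axes at y = +-23 mm, 176 mm up, radius 5 mm, straight from x = 130 to 60 mm (free gap 36), then flaring to y = +-38 at the tips, x = 45. Origin: centre of the board's underside. The mast enters moving along +x.
- stand_seat (a point): Point on the top of the stand's board (30 mm up, x = -50 mm): the base's origin belongs here, with the base's x axis along the stand's x axis.
- stand_fork (a point): Point midway between the prongs, at their height, x = 90 mm: where mast_mid belongs.
- figurine: Small white ceramic figurine, 113 mm tall, foot radius 28 mm, bystander. Origin: centre of underside.
- mug: Ceramic mug, radius 40, height 90 mm, bystander. Origin: centre of underside.
- pen: Aluminium pen, 135 mm long, 9 mm thick, bystander. Origin: underside, middle.
- books: Two stacked books, 150 x 210 x 40 mm, bystander. Origin: underside, middle.
- remote: Black remote control 160 x 42 x 18 mm, bystander. Origin: underside, middle.

How it is judged (in metres and radians):
On the way, in this order (a step that is already met when the one before it is completed fails the run):
1. the base is lifted off, away from the stand, and the bird balances upright (within 0.12 rad of vertical and of square to the base), touched by nothing, for 3 s (height (world z) of base above 0.035 m and horizontal distance between mast_mid and stand_fork above 0.06 m and contact force between figure and anything else below 0.2 N and angle between figure's own z axis and vertical below 0.12 rad and value of joint lean between -0.12 and 0.12 rad), for 3 s.
2. the upright mast comes between the prongs (horizontal distance between mast_mid and stand_fork below 0.045 m and angle between figure's own z axis and vertical below 0.2 rad), for 0.1 s.
At the end, for the whole second after the job is handed in: The base rests level on the stand's board (origin within 30 mm of the seat point, in line within 0.18 rad), the mast stands between the prongs (at most 25 mm short of and 30 mm past the fork point), at most 0.25 rad from vertical, everything released and at rest (horizontal distance between base and stand_seat below 0.03 m and angle between the x axis of base and the x axis of stand, either way round below 0.18 rad and z of base in the frame of stand between 0.024 and 0.036 m and angle between base's own z axis and vertical below 0.06 rad and x of mast_mid in the frame of stand_fork between -0.025 and 0.03 m and y of mast_mid in the frame of stand_fork between -0.02 and 0.02 m and angle between figure's own z axis and vertical below 0.25 rad and linear speed of base below 0.02 m/s and angular speed of figure below 0.3 rad/s); the robot touches nothing.
It fails at once if the bird flops over (more than 0.22 rad from square to the base) near the stand before it is between the prongs (horizontal distance between base and stand_seat below 0.18 m and horizontal distance between mast_mid and stand_fork above 0.045 m and not (value of joint lean between -0.22 and 0.22 rad)).
It fails at once if the base is tipped by more than 0.6 rad (angle between base's own z axis and vertical above 0.6 rad).
It fails at once if the ornament is slammed or rammed into the stand (base over 60 N, bird or mast over 10 N) (contact force between base and stand above 60 N or contact force between figure and stand above 10 N).
It fails at once if the robot touches the bird or its mast (contact force between figure and the arm above 0.5 N or contact force between figure and the fingers above 0.5 N).
It fails at once if a bystander is moved by more than 25 mm (distance of any of figurine, mug, pen, books, remote from where it was at the start of the episode above 0.025 m).
It also fails if it takes over 72 s, if anything falls off the work surface, if the arm or the gripper's body presses on something with over 40 N, if the wrist force passes 120 N, or if a joint passes its speed limit or range.

## Robot

A 7-joint arm with a two-finger parallel gripper is mounted at the origin on the work surface. World frame = base frame: x ahead of the robot, y to its left, z up, the work surface at z = 0. Lengths are in m, angles in degrees, forces in N, time in s.
With the tool pointing down it reaches from about 0.4 to 0.875 m from the base axis. Payload 6.5 kg.
Tool frame: the origin (TCP) lies midway between the tips of the shut fingers; the grasp point (between the pads) lies 19 mm behind it; z points along the fingers, y is the line along which they close (so a half turn about z gives the same grasp; the last joint's range is limited). The gripper opens to 88 mm and grips with 3 to 60 N. Pads are 18 mm wide; open, the fingers measure 123 mm over their backs; the gripper's body (75 mm by 187 mm) begins 45 mm behind the grasp point.
Start: joints at [-75.928, 30.733, -0.252, 88.115, 0.149, 61.152, -4.079], TCP at [0.199, 0.619, 0.239] pointing down, gripper open.
Joint ranges: [-154.64, 154.64], [-21.42, 123.67], [-72.66, 72.17], [13.99, 137.28], [-74.86, 254.86], [10.95, 109.41], [-158.01, 158.01]. Speed limits (degrees/s): [136.94, 136.94, 180, 180, 180, 180, 180].

## Interface

Orientations are given as [roll, pitch, yaw] about the fixed x, y, z axes, in that order (R = Rz(yaw) Ry(pitch) Rx(roll)).
In Python, from workcell import read_state, snapshot, calibration, job_done, find_in, trace gives the robot as it stands.
- The arm moves only by the tool arm_command, never from a script. Its argument "rows" is a list of rows, each an object of numbers: "x", "y", "z": the shift along the tool's x, y, z scaled (see below); "yaw": the turn about the tool's z scaled (see below); "grip": the finger opening in mm, from 0 to 88.1. In form: [{"x": .., "y": .., "z": .., "yaw": .., "grip": ..}, ...]. A call has exactly 8 rows; each row is the pose to reach, as a shift and turn from the pose commanded when the call began, along the tool's axes at that moment; what a row does not reach only later rows make up. The controller multiplies each number of a shift by 500 mm and each number of a turn by 90 degrees. A row lasts 1/8 s, in which the tool goes at most 62.5 mm and 10.7 degrees, less where a joint would pass 70% of its speed; a pose out of reach is approached as far as the arm can. A call with a number of a shift or a turn outside -1 to 1 is refused whole. A call with a gripper value outside its range is refused whole. The fingers move at their own pace and stop on an object; "grip_force" is the grip in N (left out, the last holds). Time passes only in rows, so rows that repeat a pose let the fingers close, or fill a call up. It gives the time, the measured TCP pose, the force, the opening and the grip force at its end, in the units of the state.
- read_state(): the state, without advancing time (a new reading comes with each control period).
- snapshot(name): name is "scene" or "side" or "wrist"; returns (picture, depth): 400x640x3 uint8, red, green, blue; 400x640 float32, m along the optical axis (not along the pixel's ray), 0 where there is no reading.
- calibration(name): a dict with "fovy" (degrees; the focal length in pixels is half the picture's height over the tangent of half this angle, whatever the lens; pixels are square), "cx", "cy" (the principal point, pixels), "camera_from_world" (4x4, takes a point from world to camera coordinates). Camera axes: x right, y down, z forward; pixel columns grow to the right and rows downward; lengths in m; the calibration is good to about 2 mm. A picture is of the moment at which its call begins: read the wrist's pose just before it. calibration takes no time and is no camera call; for the wrist camera it gives the pose at the moment of the call.
- job_done(): hands the job in; it is judged then, once.
Trained networks look in the newest picture that a camera, given by its name, has taken for a name from the list of things; names that differ only in an ending like _2 or _b are one class to them, and where a whole thing is asked for, a point or a joint stands for the part that bears it (a point fixed in the world has none). Each returns a list of dicts, best first, with "score" (0 to 1); they miss things now and then, are a little off and sometimes report something else, mostly with a low value. They report only what shows in the picture. A call takes as long as a camera call.
- find_in(camera, target): "box" ([centre column, centre row, width, height] as shares, 0 to 1, of the picture: columns of its width, rows of its height, round what is visible of it).
- trace(camera, target): "mask" (400x640 bool, what is visible of it) and "box" ([centre column, centre row, width, height] as shares, 0 to 1, of the picture: columns of its width, rows of its height, round what is visible of it).
The state is a dict: "clock": time; "joints": joint angles; "qvel": joint speeds; "tau": joint torques, N m; "tool_pos": TCP position; "tool_rot": TCP orientation; "wrist_force": force on the tool from outside, world axes, zero at the start; "wrist_torque": the same for the moment, N m; "opening": finger opening in m; "grasp_force": force on a finger pad.
Only numpy, scipy, OpenCV 4.12 (cv2) and the standard library are available. Lean on these libraries where they do the work, as an engineer would, in place of code of your own. Each camera call takes 0.05 s, during which the arm holds its last target. There are 200 camera calls.

## Working session

There is one attempt and no reset: what is moved stays moved. The work goes in short steps, Python scripts to look and compute and a tool call to move; the robot and the scene stay as the last step left them, time stands still between calls to the robot, and variables do not carry over. Pictures are saved under pics/ and viewed, at most 10 in all, crops included, and the job is handed in when it is done.

Besides the shell and the picture viewer there is one more tool, called after "Emit:" by a JSON object that holds its "api" and its "payload", one argument or row to a line. arm_command: Moves the arm, as the interface text tells. Shifts and turns lie within -1 to 1; 1 stands for 500 mm of shift or 90 degrees of turn. Its arguments: {"type":"object","properties":{"rows":{"type":"array"},"grip_force":{"type":"number"}},"required":["rows"]}

```bash
ls; mkdir -p pics; cat > h.py <<'E'
import numpy as np, cv2
from workcell import *
def snap(n,f=None):
    im,d=snapshot(n)
    if f: cv2.imwrite('pics/'+f,im[:,:,::-1])
    return im,d
def cam(n):
    c=calibration(n); f=200/np.tan(np.radians(c['fovy'])/2)
    return f,c['cx'],c['cy'],np.array(c['camera_from_world'])
def cloud(C,d,mask):
    f,cx,cy,T=C; v,u=np.nonzero(mask&(d>0)); z=d[v,u]
    P=np.c_[(u-cx)*z/f,(v-cy)*z/f,z]
    return (P-T[:3,3])@T[:3,:3]
def proj(C,P):
    f,cx,cy,T=C; q=T[:3,:3]@np.asarray(P)+T[:3,3]; return q[0]/q[2]*f+cx,q[1]/q[2]*f+cy
E
python3 - <<'E'
from h import *
s=read_state(); print({k:np.round(v,3).tolist() for k,v in s.items()})
ims=[]
for n in ['scene','side','wrist']:
    C=cam(n); im,d=snap(n); ims.append(im)
    R=C[3][:3,:3]; print(n,round(C[0]),C[1:3],'pos',np.round(-R.T@C[3][:3,3],3),'fwd',np.round(R[2],3))
    for t in ['base','figure','stand','figurine','mug','pen','books','remote']:
        r=trace(n,t)
        if r and r[0]['score']>.3:
            P=cloud(C,d,r[0]['mask'])
            if len(P): print(' ',t,round(r[0]['score'],2),np.round(np.median(P,0),3),np.round(np.percentile(P,2,0),3),np.round(np.percentile(P,98,0),3))
g=np.zeros((600,800,3),np.uint8)
for k,i in enumerate(ims[:2]): g[0:250,k*400:k*400+400]=cv2.resize(i,(400,250))
g[250:600,:560]=cv2.resize(ims[2],(560,350))
cv2.imwrite('pics/a.png',g[:,:,::-1])
E
```

```text
pics
{'clock': 0.0, 'joints': [-75.926, 30.777, -0.256, 88.168, 0.15, 61.15, -4.08], 'qvel': [0.124, -0.018, 0.103, 0.033, 0.01, 0.019, -0.1], 'tau': [-0.001, -57.099, 0.99, -25.161, -0.056, 0.018, 0.0], 'tool_pos': [0.199, 0.618, 0.238], 'tool_rot': [-179.906, 0.007, 162.14], 'wrist_force': [-0.546, -0.753, -0.496], 'wrist_torque': [0.005, 0.039, 0.009], 'grasp_force': 0.0, 'opening': 0.088}
scene 380 (318.2027627718412, 202.02405192624767) pos [1.534 0.184 1.059] fwd [-0.709 -0.139 -0.691]
  base 0.96 [ 0.528 -0.228  0.018] [ 0.386 -0.314  0.003] [ 0.597 -0.142  0.251]
  figure 0.82 [ 0.56  -0.298  0.207] [ 0.277 -0.45  -0.003] [ 0.593 -0.273  0.258]
  stand 0.66 [0.651 0.232 0.031] [0.417 0.132 0.005] [0.704 0.318 0.187]
  figurine 0.59 [0.769 0.028 0.043] [ 0.716  0.001 -0.   ] [0.782 0.049 0.106]
  mug 0.74 [ 0.747 -0.14   0.051] [ 0.703 -0.182 -0.002] [ 0.785 -0.078  0.091]
  pen 0.42 [ 0.61  -0.381  0.009] [ 0.6   -0.395  0.003] [ 0.617 -0.369  0.011]
  books 0.69 [0.446 0.473 0.038] [0.364 0.386 0.005] [0.506 0.592 0.044]
  remote 0.61 [ 0.562 -0.293  0.202] [ 0.392 -0.362 -0
[... 154 characters left out ...]
25  0.016] [ 0.36  -0.321 -0.001] [ 0.581 -0.149  0.252]
  stand 0.92 [0.581 0.227 0.028] [0.396 0.116 0.001] [0.695 0.31  0.184]
  figurine 0.88 [0.741 0.013 0.038] [ 0.727 -0.002 -0.   ] [0.768 0.046 0.103]
  mug 0.87 [ 0.746 -0.133  0.064] [ 0.699 -0.189 -0.003] [ 0.8   -0.065  0.09 ]
  pen 0.62 [ 0.625 -0.418  0.005] [ 0.587 -0.467 -0.003] [ 0.661 -0.366  0.011]
  books 0.89 [0.417 0.461 0.036] [ 0.342  0.38  -0.001] [0.505 0.594 0.042]
  remote 0.61 [ 0.486 -0.513  0.016] [ 0.438 -0.575  0.004] [ 0.542 -0.439  0.022]
wrist 289 (320.5000985698867, 200.90594609311336) pos [0.129 0.642 0.386] fwd [ 0.273 -0.088 -0.958]
  books 0.6 [0.414 0.501 0.041] [0.347 0.408 0.003] [0.463 0.606 0.042]
```

View pics/a.png

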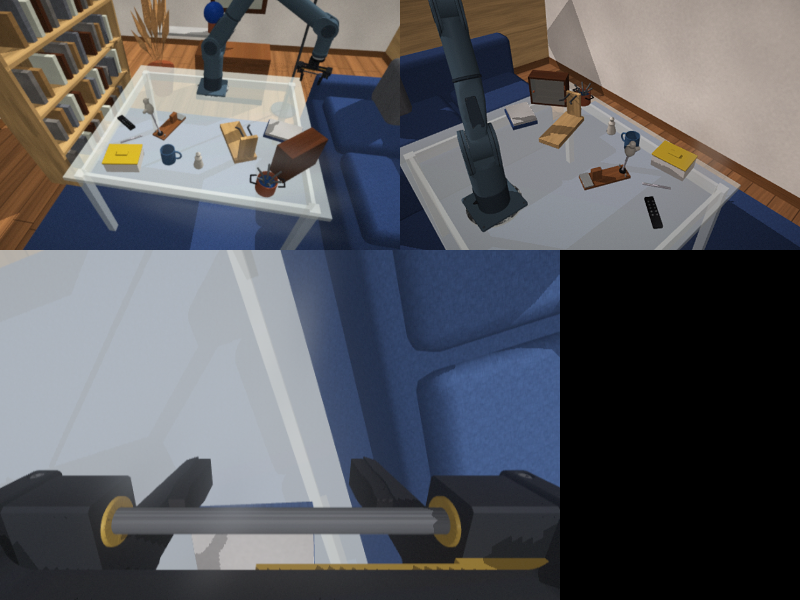

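```bash
cat > fit.py <<'E'
from h import *
def sel(P,a,b): return P[(P[:,2]>a)&(P[:,2]<b)]
def rect(P):
    r=cv2.minAreaRect((P[:,:2]*1000).astype(np.float32)); return np.round(r[0],1),np.round(r[1],1),round(r[2],1)
if __name__=='__main__':
    B=[];S=[];F=[]
    for n in ['scene','side']:
        C=cam(n); im,d=snap(n)
        b=trace(n,'base')[0]['mask']; s=trace(n,'stand')[0]['mask']
        er=lambda m: cv2.erode(m.astype(np.uint8),np.ones((3,3)))>0
        b,s=er(b),er(s)
        Pb,Ps=cloud(C,d,b),cloud(C,d,s); B.append(Pb);S.append(Ps)
        for nm,P,a,z in [('slab',Pb,.009,.0185),('plate',Pb,.0195,.026),('grip',Pb,.069,.079),('bird',Pb,.17,.3),('board',Ps,.025,.036),('prong',Ps,.165,.183),('post',Ps,.184,.195)]:
            Q=sel(P,a,z)
            if len(Q)>5: print(n,nm,len(Q),np.round(Q.mean(0),3),*rect(Q))
    np.save('B.npy',np.vstack(B)); np.save('S.npy',np.vstack(S))
    for nm,P,a,z in [('slab',np.vstack(B),.009,.0185),('board',np.vstack(S),.025,.036)]: print(nm,*rect(sel(P,a,z)))
    im,_=snap('side'); C=cam('side'); u,v=proj(C,[.49,-.23,.05]); u=int(u);v=int(v)
    a=cv2.resize(im[max(0,v-70):v+70,u-80:u+80],(480,420))
    im,_=snap('scene'); C=cam('scene'); u,v=proj(C,[.5,-.25,.1]); u=int(u);v=int(v)
    c=cv2.resize(im[v-60:v+60,u-50:u+50],(320,420)); cv2.imwrite('pics/b.png',np.hstack([a,c])[:,:,::-1])
E
python3 fit.py
```

```text
scene slab 596 [ 0.509 -0.214  0.013] [ 482.6 -212.5] [ 91.2 242. ] 68.1
scene plate 110 [ 0.462 -0.195  0.022] [ 481.7 -206.1] [ 73.  225.1] 65.8
scene grip 49 [ 0.446 -0.196  0.072] [ 495.2 -216.8] [ 25.7 169.8] 67.3
scene bird 224 [ 0.563 -0.296  0.217] [ 566.2 -294. ] [50.2 43.1] 5.6
scene board 1224 [0.542 0.199 0.029] [552.1 218.4] [300. 125.] 22.0
scene prong 173 [0.668 0.254 0.176] [665.2 238.8] [134.6  69.5] 57.4
scene post 108 [0.683 0.267 0.187] [680.1 270. ] [24.6 79. ] 24.3
side slab 139 [0.493 0.158 0.014] [540.7 158. ] [119.3 314.8] 88.6
side plate 570 [0.535 0.209 0.024] [544.6 217.7] [304.  134.1] 22.7
side grip 45 [0.67  0.262 0.074] [668.3 265.1] [16.2 82.4] 25.1
side bird 174 [0.651 0.256 0.178] [631.8 252.4] [100.5  84.3] 20.6
side board 1440 [0.533 0.209 0.028] [541.9 216.5] [302.  131.7] 22.6
side prong 168 [0.647 0.255 0.175] [631.7 252.6] [100.8  85.3] 20.9
side post 41 [0.67  0.264 0.187] [643. 272.] [ 65.5 110.5] 72.3
slab [494.7  -9.5] [521.6 308.1] 78.0
board [546.3 218.4] [311.6 131.7] 22.6
```

View pics/b.png

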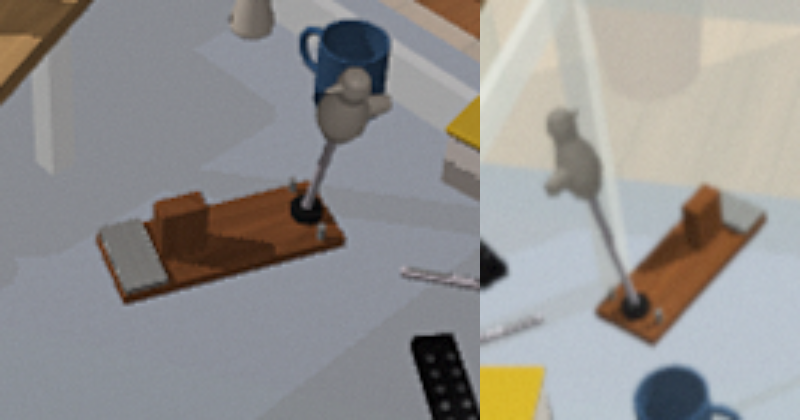

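```bash
cat > sdf.py <<'E'
from h import *
from scipy.optimize import least_squares
def box(P,lo,hi):
    lo,hi=np.array(lo),np.array(hi); q=abs(P-(lo+hi)/2)-(hi-lo)/2
    return np.linalg.norm(np.maximum(q,0),axis=1)+np.minimum(q.max(1),0)
def seg(P,a,b,r):
    a,b=np.array(a),np.array(b); t=np.clip((P-a)@(b-a)/((b-a)@(b-a)),0,1)
    return np.linalg.norm(P-a-t[:,None]*(b-a),axis=1)-r
def stand(P):
    L=[box(P,[-.15,-.065,0],[.15,.065,.03]),box(P,[.13,-.045,0],[.15,.045,.188])]
    for s in (1,-1): L+=[seg(P,[.06,s*.023,.176],[.13,s*.023,.176],.005),seg(P,[.045,s*.038,.176],[.06,s*.023,.176],.005)]
    return np.min(L,0)
def base(P):
    return np.min([box(P,[-.075,-.045,0],[.165,.045,.014]),box(P,[-.025,-.013,0],[.025,.013,.074]),box(P,[-.073,-.044,0],[-.028,.044,.022])],0)
def fit(P,f,x0):
    def loc(x):
        c,s=np.cos(x[2]),np.sin(x[2]); D=P-np.array([x[0],x[1],x[3]]); return np.c_[c*D[:,0]+s*D[:,1],-s*D[:,0]+c*D[:,1],D[:,2]]
    r=least_squares(lambda x:f(loc(x)),x0,loss='soft_l1',f_scale=.002); e=f(loc(r.x))
    return np.round([*(r.x[[0,1,3]]*1000),np.degrees(r.x[2])],1),'mad mm',round(np.median(abs(e))*1000,1),len(P)
E
python3 - <<'E'
from sdf import *
AB=[];AS=[]
for n in ['scene','side']:
    C=cam(n); im,d=snap(n)
    for t,f,x0,A,zm in [('base',base,[.441,-.196,-.382,0],AB,.08),('stand',stand,[.545,.217,.39,0],AS,.3)]:
        for r in trace(n,t):
            P=cloud(C,d,cv2.erode(r['mask'].astype(np.uint8),np.ones((2,2)))>0)
            if len(P)<50 or np.linalg.norm(np.median(P,0)[:2]-x0[:2])>.12: continue
            P=P[(P[:,2]>.007)&(P[:,2]<zm)]; P=P[np.linalg.norm(P[:,:2]-x0[:2],axis=1)<.25]
            print(n,t,round(r['score'],2),*fit(P,f,x0)); A.append(P); break
        else: print(n,t,'none')
print(*fit(np.vstack(AB),base,[.441,-.196,-.382,0])); print(*fit(np.vstack(AS),stand,[.545,.217,.39,0]))
E
```

```text
scene base 0.79 [ 438.9 -196.7   -0.5  -21.5] mad mm 1.6 964
scene stand 0.55 [548.2 221.   -0.8  22.3] mad mm 1.2 2544
side base 0.82 [ 436.2 -197.2   -1.5  -21.8] mad mm 1.6 1734
side stand 0.67 [546.9 220.2  -2.3  22.3] mad mm 1.8 2746
[ 437.5 -197.2   -1.1  -21.6] mad mm 1.7 2698
[547.8 220.7  -1.6  22.3] mad mm 1.5 5290
```

```bash
cat > mv.py <<'E'
import numpy as np
def shift(frm,yaw,to,yaw2):
    """tool-axes shift (units) and yaw unit from world pose to world pose, tool pointing down"""
    a=np.radians(yaw); d=np.array(to)-np.array(frm)
    X=[np.cos(a),np.sin(a),0];Y=[np.sin(a),-np.cos(a),0]
    return np.round([d@X/.5,d@Y/.5,-d[2]/.5,-(yaw2-yaw)/90],4)
E
python3 - <<'E'
from mv import *
p=[.199,.618,.239]
print(shift(p,162.14,[.53,.25,.28],158.4)); print(shift([.53,.25,.28],158.4,[.438,-.197,.15],158.4))
E
```

```text
[-0.8558 -0.4975 -0.082   0.0416]
[-0.158 -0.899  0.26  -0.   ]
```

Emit:
{"api": "arm_command", "payload": {
  "rows": [
    {"x": -0.107, "y": -0.062, "z": -0.01, "yaw": 0.005, "grip": 88},
    {"x": -0.214, "y": -0.124, "z": -0.02, "yaw": 0.01, "grip": 88},
    {"x": -0.321, "y": -0.186, "z": -0.03, "yaw": 0.015, "grip": 88},
    {"x": -0.428, "y": -0.248, "z": -0.04, "yaw": 0.02, "grip": 88},
    {"x": -0.535, "y": -0.31, "z": -0.05, "yaw": 0.025, "grip": 88},
    {"x": -0.642, "y": -0.372, "z": -0.06, "yaw": 0.03, "grip": 88},
    {"x": -0.749, "y": -0.434, "z": -0.07, "yaw": 0.035, "grip": 88},
    {"x": -0.856, "y": -0.498, "z": -0.08, "yaw": 0.042, "grip": 88}
  ]
}}

```text
clock: 3.05
tool_pos: [0.5315, 0.249, 0.2792]
tool_rot: [180.0, 0.0, 158.4]
wrist_force: [-0.1, 0.7, -0.1]
opening: 0.0876
grasp_force: 0.0
```

```bash
python3 - <<'E'
from h import *
for i in range(3):
    s=read_state(); print(s['clock'],np.round(s['tool_pos'],4),np.round(s['tool_rot'],2),np.round(s['qvel'],1))
    if i<2: snapshot('wrist')
E
```

```text
3.05 [0.5315 0.249  0.2792] [1.7996e+02 2.0000e-02 1.5836e+02] [ 40.6  10.   11.9 -19.4  -6.2  10.   48.3]
3.1 [0.5379 0.2394 0.2801] [-179.89    0.4   157.69] [-2.4 -1.3  1.   2.6  1.9 -0.9 -8.9]
3.15 [0.5355 0.2425 0.2796] [-179.92    0.29  157.69] [-4.1 -0.5 -5.3  1.7 -2.  -0.2 -3.8]
```

Emit:
{"api": "arm_command", "payload": {
  "rows": [
    {"x": -0.02, "y": -0.117, "z": 0.0, "yaw": 0, "grip": 88},
    {"x": -0.04, "y": -0.234, "z": 0.0, "yaw": 0, "grip": 88},
    {"x": -0.06, "y": -0.351, "z": 0.03, "yaw": 0, "grip": 88},
    {"x": -0.08, "y": -0.468, "z": 0.07, "yaw": 0, "grip": 88},
    {"x": -0.1, "y": -0.585, "z": 0.11, "yaw": 0, "grip": 88},
    {"x": -0.12, "y": -0.702, "z": 0.15, "yaw": 0, "grip": 88},
    {"x": -0.14, "y": -0.81, "z": 0.19, "yaw": 0, "grip": 88},
    {"x": -0.158, "y": -0.89, "z": 0.22, "yaw": 0, "grip": 88}
  ]
}}

```text
clock: 4.15
tool_pos: [0.4389, -0.1942, 0.1682]
tool_rot: [-180.0, 0.0, 158.3]
wrist_force: [1.2, 0.0, -1.0]
opening: 0.088
grasp_force: 0.0
```

```bash
python3 - <<'E'
from h import *
from mv import *
for i in range(4):
    s=read_state(); print(s['clock'],np.round(s['tool_pos'],4),np.round(s['tool_rot'],2),np.round(s['joints'],1))
    if i<3: snapshot('wrist',)
print(shift(s['tool_pos'],s['tool_rot'][2],[.438,-.197,.031],158.4))
E
```

```text
4.15 [ 0.4389 -0.1942  0.1682] [-179.99    0.    158.28] [  2.7  20.7  19.2 117.8  -9.8  43.   96.2]
4.2 [ 0.4368 -0.1991  0.1671] [-1.7980e+02 -4.0000e-02  1.5799e+02] [  3.   20.9  19.4 117.8  -9.8  42.9  96.4]
4.25 [ 0.4376 -0.1964  0.1677] [-1.7987e+02 -8.0000e-02  1.5797e+02] [  2.8  20.8  19.3 117.8  -9.7  43.   96. ]
4.3 [ 0.4387 -0.1939  0.1682] [-1.7996e+02 -6.0000e-02  1.5813e+02] [  2.6  20.7  19.2 117.7  -9.7  43.1  95.9]
[-0.001  -0.0064  0.2745 -0.0031]
```

Emit:
{"api": "arm_command", "payload": {
  "rows": [
    {"x": 0, "y": -0.003, "z": 0.06, "yaw": 0, "grip": 88},
    {"x": 0, "y": -0.006, "z": 0.13, "yaw": 0, "grip": 88},
    {"x": 0, "y": -0.006, "z": 0.2, "yaw": 0, "grip": 88},
    {"x": 0, "y": -0.006, "z": 0.25, "yaw": 0, "grip": 80},
    {"x": 0, "y": -0.006, "z": 0.274, "yaw": 0, "grip": 60},
    {"x": 0, "y": -0.006, "z": 0.274, "yaw": 0, "grip": 40},
    {"x": 0, "y": -0.006, "z": 0.274, "yaw": 0, "grip": 20},
    {"x": 0, "y": -0.006, "z": 0.274, "yaw": 0, "grip": 0}
  ],
  "grip_force": 60
}}

```text
clock: 5.3
tool_pos: [0.4393, -0.1952, 0.0326]
tool_rot: [180.0, 0.1, 158.4]
wrist_force: [0.1, 0.2, 0.5]
opening: 0.0421
grasp_force: 0.0
```

```bash
cat > sim.py <<'E'
import numpy as np
I,c,k=.0038,.045,.130
def sim(v_knots,q0,qd0=0,m=.12,dt=1/8,sub=25,stop=.3):
    """v_knots: hinge speed along base -y at row ends (linear between); returns q at row ends"""
    q,qd=q0,qd0; out=[]; h=dt/sub; v0=v_knots[0]
    for v1 in v_knots[1:]:
        a=(v1-v0)/dt
        for _ in range(sub):
            qdd=(-k*q-c*qd+m*9.81*.172*q-m*.172*a)/I
            qd+=h*qdd; q+=h*qd
            if q>stop: q,qd=stop,0
            if q<-stop: q,qd=-stop,0
        out.append(q); v0=v1
    return np.array(out),qd
E
python3 - <<'E'
from sim import *
from h import *
s=read_state(); print(s['clock'],np.round(s['tool_pos'],4),np.round(s['tool_rot'],2),s['opening'],s['grasp_force'])
for m in (.106,.12,.134):
    print(m,np.round(sim([0,-.25,-.45,-.45,0,0,0,0,0],.3,m=m)[0],3),np.round(sim([0,-.5,-.7,-.7,0,0,0,0,0],.3,m=m)[0],3),np.round(sim([0,-.45,-.45,-.45,0,.45,.45,.4,.3,.2,.1,0,0,0],.3,m=m)[0],3))
E
```

```text
5.3 [ 0.4393 -0.1952  0.0326] [1.7999e+02 9.0000e-02 1.5836e+02] 0.04208132319682169 0.0
0.106 [0.3   0.3   0.3   0.228 0.185 0.195 0.219 0.247] [0.3   0.3   0.3   0.176 0.087 0.077 0.083 0.094] [0.3   0.3   0.3   0.228 0.091 0.02  0.017 0.044 0.087 0.138 0.197 0.242
 0.278]
0.12 [0.3   0.3   0.3   0.225 0.186 0.207 0.245 0.293] [0.3   0.3   0.3   0.166 0.071 0.062 0.07  0.083] [ 0.3    0.3    0.3    0.225  0.079  0.001 -0.004  0.025  0.072  0.13
  0.201  0.262  0.3  ]
0.134 [0.3   0.3   0.3   0.222 0.186 0.219 0.273 0.3  ] [0.3   0.3   0.3   0.156 0.054 0.043 0.05  0.063] [ 0.3    0.3    0.3    0.222  0.067 -0.02  -0.029 -0.004  0.042  0.103
  0.18   0.25   0.3  ]
```

Emit:
{"api": "arm_command", "payload": {
  "rows": [
    {"x": 0, "y": 0, "z": 0, "yaw": 0, "grip": 0},
    {"x": 0, "y": 0, "z": 0, "yaw": 0, "grip": 0},
    {"x": 0, "y": 0, "z": 0, "yaw": 0, "grip": 0},
    {"x": 0, "y": 0, "z": -0.01, "yaw": 0, "grip": 0},
    {"x": 0, "y": 0, "z": -0.07, "yaw": 0, "grip": 0},
    {"x": 0, "y": 0, "z": -0.15, "yaw": 0, "grip": 0},
    {"x": 0, "y": 0, "z": -0.24, "yaw": 0, "grip": 0},
    {"x": 0, "y": 0, "z": -0.3, "yaw": 0, "grip": 0}
  ]
}}

```text
clock: 6.3
tool_pos: [0.4381, -0.1945, 0.183]
tool_rot: [180.0, -0.0, 158.4]
wrist_force: [0.6, -0.1, -6.7]
opening: 0.0256
grasp_force: 60.0
```

```bash
cat > lean.py <<'E'
from h import *
BX=.0  # base origin offset along base x from tool axis
DZ=.031
def frame(s):
    yaw=np.radians(s['tool_rot'][2]-180); c,n=np.cos(yaw),np.sin(yaw)
    R=np.array([[c,-n,0],[n,c,0],[0,0,1.]])  # columns: base axes
    return R,np.array(s['tool_pos'])-[0,0,DZ]
def lean(n,im=None,off=(0,0,0),dbg=False):
    s=read_state(); R,o=frame(s); C=cam(n); rgb,d=snapshot(n)
    f,cx,cy,T=C; P=(cloud(C,d,d>0)-o)@R; vu=np.argwhere(d>0)
    m=(abs(P[:,0]-.15)<.075)&(P[:,2]>.05)&(P[:,2]<.32)&(abs(P[:,1])<.13)
    vu=vu[m]
    ray=np.c_[(vu[:,1]-cx)/f,(vu[:,0]-cy)/f,np.ones(len(vu))]@T[:3,:3]@R
    cc=(-T[:3,:3].T@T[:3,3]-o)@R
    t=(.14-cc[0])/ray[:,0]; Q=cc+t[:,None]*ray   # on plane x=.14
    y,z=Q[:,1],Q[:,2]-.026
    k=(z>.06)&(z<.26); y,z,vu=y[k],z[k],vu[k]
    q0=-(y@z)/(z@z)
    ys=[];zs=[]
    for v in np.unique(vu[:,0]):
        j=vu[:,0]==v
        if j.sum()>1: ys.append((y[j].min()+y[j].max())/2); zs.append(z[j].mean())
    ys,zs=np.array(ys),np.array(zs); a=np.arctan2(-ys,zs); q=np.median(a[zs>.12])
    if dbg: print('  n',len(y),'ztop',round(z.max(),3),'q by height',np.round([np.median(a[(zs>b)&(zs<=b+.04)]) if ((zs>b)&(zs<=b+.04)).any() else 9 for b in (.06,.1,.14,.18,.22)],3),
       'surf',np.round(np.median(P[m],0),3))
    return s['clock'],q,rgb
E
python3 - <<'E'
from lean import *
s=read_state(); print(s['clock'],np.round(s['tool_pos'],4),np.round(s['tool_rot'],2),s['opening'],s['grasp_force'],s['wrist_force'],np.round(s['wrist_torque'],2))
for n in ['scene','side']:
    t,q,rgb=lean(n,dbg=True); print(n,t,round(q,3))
    if n=='scene':a=rgb[60:310,100:420]
cv2.imwrite('pics/c.png',np.hstack([cv2.resize(a,(400,312)),cv2.resize(rgb[150:400,200:520],(400,312))])[:,:,::-1])
E
```

```text
6.3 [ 0.4381 -0.1945  0.183 ] [ 1.7998e+02 -3.0000e-02  1.5838e+02] 0.025585911137173584 59.993683844804764 [ 0.61057719 -0.09978577 -6.70013773] [0.11 0.07 0.06]
  n 432 ztop 0.238 q by height [0.319 0.323 0.327 0.302 0.263] surf [ 0.148 -0.042  0.203]
scene 6.3 0.313
  n 531 ztop 0.238 q by height [0.29  0.316 0.32  0.276 0.262] surf [ 0.133 -0.067  0.205]
side 6.35 0.311
```

View pics/c.png

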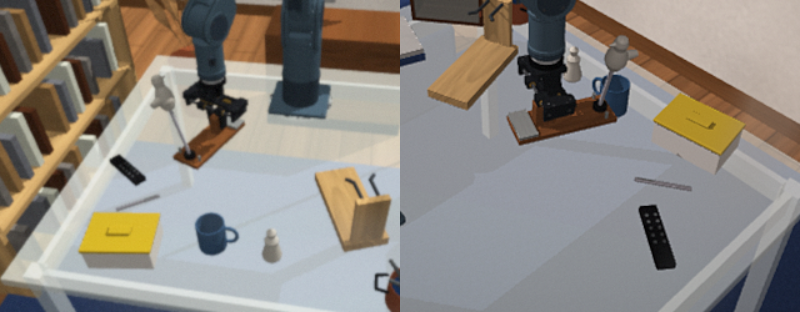

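```bash
cat > dyn.py <<'E'
import numpy as np
I,c,k=.0038,.045,.130
WN=18.
def traj(s,psi,tail=.2,n=125,dt=1e-3,v0=0):
    """row-end targets (m along base +y of start, deg world yaw) -> lateral hinge accel (base y), 1 ms grid"""
    S=np.r_[0,s];Y=np.radians(np.r_[0,psi]); t=np.arange(0,len(s)*.125+tail,dt); tk=np.arange(len(S))*.125
    def filt(r):
        x,v=r[0],0.; rd=np.r_[np.diff(r)/dt,0]; A=[];X=[]
        for i in range(len(r)):
            a=WN**2*(r[i]-x)+2*WN*(rd[i]-v); v+=a*dt; x+=v*dt; A.append(a);X.append((x,v))
        return np.array(A),np.array(X)
    As,Xs=filt(np.interp(t,tk,S)); Ay,Xy=filt(np.interp(t,tk,Y))
    return t,As*np.cos(Xy[:,0])+.14*Ay
def sim(s,psi,q0,qd0=None,m=.12,tail=.2,dt=1e-3):
    t,a=traj(s,psi,tail); kn=m*9.81*.172-k
    lam=(-c+np.sqrt(c*c+4*I*kn))/(2*I)
    q=q0; qd=lam*q0 if qd0 is None else qd0; Q=[]
    for ai in a:
        qdd=(kn*q-c*qd+m*.172*ai)/I   # q>0 leans to -y: accel to +y adds lean
        qd+=qdd*dt; q+=qd*dt
        if abs(q)>.3: q=np.sign(q)*.3; qd=0
        Q.append(q)
    Q=np.array(Q); return t,Q,Q[-1]+qd/13.3
E
python3 - <<'E'
from dyn import *
from scipy.optimize import brentq
for ru,yw in ((2,8),(3,8),(3,9)):
    def rows(v):
        nb=7-ru; s=np.r_[np.arange(1,ru+1)*.06, ru*.06-np.r_[np.arange(1,nb+1),nb]*v*.125]
        y=np.r_[np.arange(1,ru+1)*yw, ru*yw-np.r_[np.arange(1,nb+1),nb]*(ru*yw/nb)]
        return s,y
    f=lambda v: sim(*rows(v),.3,0)[2]
    v=brentq(f,0,.5) if f(0)*f(.5)<0 else None
    print(ru,yw,f(0),f(.5),v)
    if v:
        s,y=rows(v); print(np.round(s,4),np.round(y,1))
        for m in (.106,.12,.134): t,Q,p=sim(s,y,.3,0,m); print(m,np.round(Q[124::125],3),round(p,3))
E
```

```text
2 8 0.10133414751319739 -0.11068106189086645 0.11609034896186565
[0.06   0.12   0.1055 0.091  0.0765 0.062  0.0474 0.0474] [ 8.  16.  12.8  9.6  6.4  3.2  0.   0. ]
0.106 [ 0.3    0.3    0.062 -0.004 -0.006 -0.005 -0.004  0.053  0.075] 0.087
0.12 [ 0.3    0.3    0.035 -0.042 -0.05  -0.057 -0.066 -0.014  0.   ] 0.0
0.134 [ 0.3    0.3    0.007 -0.082 -0.103 -0.126 -0.157 -0.124 -0.138] -0.181
3 8 0.10957624082197462 -0.07421108130020616 0.19753082491136364
[0.06   0.12   0.18   0.1553 0.1306 0.1059 0.0812 0.0812] [ 8. 16. 24. 18. 12.  6.  0.  0.]
0.106 [ 0.3    0.3    0.3    0.034 -0.042 -0.048 -0.051  0.044  0.078] 0.09
0.12 [ 0.3    0.3    0.3    0.003 -0.087 -0.102 -0.118 -0.025  0.001] 0.0
0.134 [ 0.3    0.3    0.3   -0.03  -0.135 -0.168 -0.206 -0.128 -0.128] -0.169
3 9 0.08894822924083451 -0.06459806009316402 0.1702181768925404
[0.06   0.12   0.18   0.1587 0.1374 0.1162 0.0949 0.0949] [ 9.  18.  27.  20.2 13.5  6.8  0.   0. ]
0.106 [ 0.3    0.3    0.3    0.036 -0.04  -0.045 -0.047  0.044  0.077] 0.089
0.12 [ 0.3    0.3    0.3    0.005 -0.084 -0.099 -0.114 -0.024  0.001] -0.0
0.134 [ 0.3    0.3    0.3   -0.027 -0.132 -0.163 -0.2   -0.126 -0.127] -0.167
```

```bash
python3 - <<'E'
from dyn import *
from scipy.optimize import brentq
for pre,ru,yw,bw in ((3,3,10,10),(2,3,10,5),(3,3,10,5)):
    nb=8-pre-ru
    def rows(v):
        s=np.r_[np.zeros(pre),np.arange(1,ru+1)*.061, ru*.061-np.r_[np.arange(1,nb),nb-1]*v*.125]
        y=np.r_[np.zeros(pre),np.arange(1,ru+1)*yw, ru*yw-np.r_[np.arange(1,nb),nb-1]*bw]
        return s,y
    f=lambda v: sim(*rows(v),.3,0)[2]
    v=brentq(f,-.3,.5) if f(-.3)*f(.5)<0 else None
    print(pre,ru,yw,bw,f(0),f(.5),v)
    if v:
        s,y=rows(v); print(np.round(s,4),np.round(y,1))
        for m in (.106,.12,.134): t,Q,p=sim(s,y,.3,0,m); print(m,np.round(Q[124::125],3),np.round(Q[1000::50],3),round(p,3))
        WN0=dyn_w=18
import dyn
for w in (14,25):
    dyn.WN=w; t,Q,p=sim(s,y,.3,0); print(w,np.round(Q[124::125],3),round(p,3))
E
```

```text
3 3 10 10 0.0675714940772709 0.03934442018931275 None
2 3 10 5 0.0848746500320044 -0.005495483552205464 0.46959458100676255
[0.     0.     0.061  0.122  0.183  0.1243 0.0656 0.0656] [ 0.  0. 10. 20. 30. 25. 20. 20.]
0.106 [ 0.3    0.3    0.3    0.3    0.3   -0.039 -0.144  0.01   0.063] [0.011 0.043 0.058 0.066] 0.074
0.12 [ 0.3    0.3    0.3    0.3    0.3   -0.081 -0.207 -0.048 -0.001] [-0.047 -0.016 -0.003  0.   ] 0.0
0.134 [ 0.3    0.3    0.3    0.3    0.3   -0.123 -0.276 -0.121 -0.09 ] [-0.12  -0.094 -0.089 -0.094] -0.118
3 3 10 5 0.08031484641958021 0.04127767281006602 None
14 [ 0.3    0.3    0.3    0.3    0.3   -0.058 -0.215 -0.071 -0.007] -0.002
25 [ 0.3    0.3    0.3    0.3    0.3   -0.096 -0.197 -0.035 -0.004] -0.002
```

```bash
python3 - <<'E'
import re
t=open('dyn.py').read()
t=t.replace("tail=.2,n=125,dt=1e-3,v0=0)","tail=.2,dt=1e-3,dr=0)").replace("np.cos(Xy[:,0])","np.cos(Xy[:,0]-np.radians(dr))")
t=t.replace("m=.12,tail=.2,dt=1e-3):\n    t,a=traj(s,psi,tail)","m=.12,tail=.2,dt=1e-3,dr=0):\n    t,a=traj(s,psi,tail,dr=dr)")
open('dyn.py','w').write(t)
from dyn import *
s=np.r_[0,0,0,.06,.12,.18,.18,.18]; 
for back in (0,.01,.02,.03,.04,.05):
  for yw in (8,10):
    s[6:]=.18-back; y=np.r_[0,0,0,yw,2*yw,3*yw,3*yw,3*yw]
    print(back,yw,[ (np.round(Q[749::125],3).tolist(),round(p,3)) for m in (.106,.12,.134) for t,Q,p in [sim(s,y,.3,0,m,dr=25)]])
E
```

```text
0 8 [([0.3, 0.116, 0.072, 0.08], np.float64(0.096)), ([0.3, 0.096, 0.049, 0.058], np.float64(0.075)), ([0.3, 0.076, 0.023, 0.03], np.float64(0.043))]
0 10 [([0.3, 0.104, 0.055, 0.062], np.float64(0.074)), ([0.3, 0.082, 0.029, 0.035], np.float64(0.047)), ([0.3, 0.061, -0.0, 0.001], np.float64(0.006))]
0.01 8 [([0.3, 0.09, 0.061, 0.075], np.float64(0.091)), ([0.3, 0.067, 0.035, 0.05], np.float64(0.065)), ([0.3, 0.043, 0.006, 0.017], np.float64(0.027))]
0.01 10 [([0.3, 0.078, 0.045, 0.057], np.float64(0.069)), ([0.3, 0.053, 0.016, 0.027], np.float64(0.037)), ([0.3, 0.028, -0.017, -0.011], np.float64(-0.011))]
0.02 8 [([0.3, 0.064, 0.051, 0.071], np.float64(0.085)), ([0.3, 0.037, 0.022, 0.042], np.float64(0.055)), ([0.3, 0.01, -0.011, 0.004], np.float64(0.01))]
0.02 10 [([0.3, 0.053, 0.035, 0.052], np.float64(0.064)), ([0.3, 0.024, 0.003, 0.018], np.float64(0.027)), ([0.3, -0.005, -0.033, -0.024], np.float64(-0.027))]
0.03 8 [([0.3, 0.039, 0.041, 0.066], np.float64(0.08)), ([0.3, 0.008, 0.009, 0.033], np.float64(0.045)), ([0.3, -0.023, -0.027, -0.008], np.float64(-0.006))]
0.03 10 [([0.3, 0.027, 0.024, 0.047], np.float64(0.059)), ([0.3, -0.005, -0.011, 0.01], np.float64(0.017)), ([0.3, -0.038, -0.05, -0.037], np.float64(-0.043))]
0.04 8 [([0.3, 0.013, 0.03, 0.061], np.float64(0.075)), ([0.3, -0.021, -0.005, 0.025], np.float64(0.036)), ([0.3, -0.056, -0.044, -0.021], np.float64(-0.023))]
0.04 10 [([0.3, 0.002, 0.014, 0.043], np.float64(0.054)), ([0.3, -0.034, -0.024, 0.002], np.float64(0.007)), ([0.3, -0.071, -0.067, -0.049], np.float64(-0.059))]
0.05 8 [([0.3, -0.012, 0.02, 0.056], np.float64(0.07)), ([0.3, -0.051, -0.018, 0.017], np.float64(0.026)), ([0.3, -0.09, -0.061, -0.034], np.float64(-0.039))]
0.05 10 [([0.3, -0.023, 0.004, 0.038], np.float64(0.049)), ([0.3, -0.063, -0.037, -0.006], np.float64(-0.003)), ([0.3, -0.104, -0.083, -0.062], np.float64(-0.076))]
```

Emit:
{"api": "arm_command", "payload": {
  "rows": [
    {"x": 0, "y": -0.01, "z": 0, "yaw": 0.005, "grip": 0},
    {"x": 0, "y": -0.04, "z": 0, "yaw": 0.02, "grip": 0},
    {"x": 0, "y": -0.09, "z": 0, "yaw": 0.05, "grip": 0},
    {"x": 0, "y": -0.15, "z": 0, "yaw": 0.08, "grip": 0},
    {"x": 0, "y": -0.21, "z": 0, "yaw": 0.11, "grip": 0},
    {"x": 0, "y": -0.26, "z": 0, "yaw": 0.14, "grip": 0},
    {"x": 0, "y": -0.29, "z": 0, "yaw": 0.16, "grip": 0},
    {"x": 0, "y": -0.3, "z": 0, "yaw": 0.167, "grip": 0}
  ]
}}

```text
clock: 7.4
tool_pos: [0.3822, -0.3353, 0.181]
tool_rot: [-180.0, -0.1, 143.2]
wrist_force: [1.7, 0.4, -6.4]
opening: 0.0256
grasp_force: 60.0
```

```bash
python3 - <<'E'
from lean import *
for n in ['scene','side']:
    t,q,rgb=lean(n,dbg=True); print(n,t,round(q,3))
s=read_state(); print(s['clock'],np.round(s['tool_pos'],4),np.round(s['tool_rot'],2),np.round(s['joints'],1))
E
```

```text
n 410 ztop 0.25 q by height [0.319 0.37  0.349 0.302 0.26 ] surf [ 0.145 -0.04   0.202]
scene 7.4 0.325
  n 605 ztop 0.26 q by height [0.302 0.352 0.338 0.27  0.261] surf [ 0.135 -0.07   0.205]
side 7.45 0.305
7.5 [ 0.383  -0.3344  0.1813] [-1.8000e+02 -6.0000e-02  1.4332e+02] [ 15.3  22.9  25.9 113.5 -13.6  46.5 102.2]
```

Emit:
{"api": "arm_command", "payload": {
  "rows": [
    {"x": 0, "y": 0, "z": 0, "yaw": 0, "grip": 0},
    {"x": 0, "y": 0, "z": 0, "yaw": 0, "grip": 0},
    {"x": 0, "y": 0, "z": 0, "yaw": 0, "grip": 0},
    {"x": 0.051, "y": 0.109, "z": 0, "yaw": -0.111, "grip": 0},
    {"x": 0.101, "y": 0.218, "z": 0, "yaw": -0.222, "grip": 0},
    {"x": 0.152, "y": 0.326, "z": 0, "yaw": -0.333, "grip": 0},
    {"x": 0.127, "y": 0.272, "z": 0, "yaw": -0.333, "grip": 0},
    {"x": 0.127, "y": 0.272, "z": 0, "yaw": -0.333, "grip": 0}
  ]
}}

```text
clock: 8.5
tool_pos: [0.4134, -0.1889, 0.1821]
tool_rot: [-179.9, 0.1, 173.2]
wrist_force: [0.3, 0.1, -7.0]
opening: 0.0253
grasp_force: 60.0
```

```bash
cat > meas.py <<'E'
from lean import *
import sys
for n in sys.argv[1:]:
    t,q,rgb=lean(n,dbg=True); print(n,t,round(q,3))
s=read_state(); print(s['clock'],np.round(s['tool_pos'],4),np.round(s['tool_rot'],2),np.round(s['joints'],1))
E
python3 meas.py scene side scene
```

```text
n 389 ztop 0.244 q by height [0.011 0.009 0.023 0.004 0.   ] surf [0.152 0.004 0.213]
scene 8.5 0.007
  n 560 ztop 0.245 q by height [0.004 0.007 0.017 0.045 0.007] surf [ 0.132 -0.012  0.21 ]
side 8.55 0.013
  n 389 ztop 0.244 q by height [0.033 0.036 0.048 0.025 0.024] surf [0.152 0.001 0.213]
scene 8.6 0.033
8.65 [ 0.4135 -0.1875  0.1817] [179.99   0.   173.26] [  3.8  16.8  17.5 120.6  -7.3  43.6 109.2]
```

```bash
cat > plan.py <<'E'
from dyn import *
import dyn
def plan(q0,qd0=None,S=None,psi=None,m=.12,rest=1,N=8,pf=0.,wx=0.):
    """rows s (m along base +y) so that unstable mode ends at pf; psi: given world-yaw rows (deg); S: end shift"""
    n=N-rest; psi=np.zeros(N) if psi is None else np.array(psi,float)
    ex=lambda u:np.r_[u,np.full(rest,u[-1])]
    big=1e-3
    def p(u,y,q,qd): return sim(ex(u),y,q,qd,m,tail=.1)[2]
    kn=m*9.81*.172-k; lam=(-c+np.sqrt(c*c+4*I*kn))/(2*I); qd=lam*q0 if qd0 is None else qd0
    f0=p(np.zeros(n),psi,q0,qd) if abs(q0)<.1 else None
    sc=.3 # scale inputs to avoid the stops: linear model
    z=np.zeros(n); f0=p(z,psi*sc,q0*sc,qd*sc)/sc
    g=np.array([p(np.eye(n)[i]*.02,np.zeros(N),0,0)/.02 for i in range(n)])
    D=np.zeros((N+1,n))
    for i in range(n): D[:,i]=np.diff(np.r_[0,0,ex(np.eye(n)[i]),ex(np.eye(n)[i])[-1]],2)[:N+1]
    W=D.T@D+wx*np.eye(n); A=[g];b=[pf-f0]
    if S is not None: A.append(np.eye(n)[-1]); b.append(S)
    A=np.array(A);b=np.array(b); Wi=np.linalg.inv(W); u=Wi@A.T@np.linalg.solve(A@Wi@A.T,b)
    s=ex(u); t,Q,pe=sim(s,psi,q0,qd,m,tail=.1)
    print('units y',np.round(s/.5,3).tolist(),'\n mm/row',np.round(np.diff(np.r_[0,s])*1000).tolist(),'q',np.round(Q[124::125],3).tolist(),'p',round(pe,3))
    return s
if __name__=='__main__':
    import sys
    q0=float(sys.argv[1]); qd=None if sys.argv[2]=='n' else float(sys.argv[2])
    S=None if len(sys.argv)<4 or sys.argv[3]=='n' else float(sys.argv[3])
    s=plan(q0,qd,S)
    for m in (.106,.134): print(m,sim(s,0*s,q0,qd,m,tail=.1)[2])
E
python3 plan.py .042 .1;python3 plan.py .042 .1 -.12
```

```text
units y [-0.029, -0.077, -0.132, -0.188, -0.237, -0.274, -0.294, -0.294] 
 mm/row [-15.0, -24.0, -28.0, -28.0, -25.0, -18.0, -10.0, 0.0] q [0.01, -0.025, -0.048, -0.061, -0.062, -0.054, -0.035, -0.007] p -0.0
0.106 0.03938016258517789
0.134 -0.082318940448305
units y [-0.051, -0.118, -0.18, -0.223, -0.245, -0.247, -0.24, -0.24] 
 mm/row [-25.0, -34.0, -31.0, -22.0, -11.0, -1.0, 4.0, 0.0] q [-0.021, -0.068, -0.079, -0.065, -0.039, -0.01, 0.009, 0.003] p -0.0
0.106 0.04414129121090693
0.134 -0.10210014001002694
```

```bash
python3 -c "
from plan import *
s=plan(.042,.1,None,m=.113); s=plan(.042,.1,-.15,m=.113)"
```

```text
units y [-0.033, -0.087, -0.15, -0.214, -0.271, -0.314, -0.338, -0.338] 
 mm/row [-16.0, -27.0, -32.0, -32.0, -28.0, -22.0, -12.0, 0.0] q [0.007, -0.031, -0.057, -0.071, -0.072, -0.062, -0.04, -0.008] p -0.0
units y [-0.05, -0.12, -0.189, -0.245, -0.282, -0.298, -0.3, -0.3] 
 mm/row [-25.0, -35.0, -35.0, -28.0, -18.0, -8.0, -1.0, 0.0] q [-0.016, -0.064, -0.081, -0.074, -0.054, -0.029, -0.006, 0.0] p -0.0
```

Emit:
{"api": "arm_command", "payload": {
  "rows": [
    {"x": 0, "y": -0.05, "z": 0, "yaw": 0, "grip": 0},
    {"x": 0, "y": -0.12, "z": 0, "yaw": 0, "grip": 0},
    {"x": 0, "y": -0.189, "z": 0, "yaw": 0, "grip": 0},
    {"x": 0, "y": -0.245, "z": 0, "yaw": 0, "grip": 0},
    {"x": 0, "y": -0.282, "z": 0, "yaw": 0, "grip": 0},
    {"x": 0, "y": -0.298, "z": 0, "yaw": 0, "grip": 0},
    {"x": 0, "y": -0.3, "z": 0, "yaw": 0, "grip": 0},
    {"x": 0, "y": -0.3, "z": 0, "yaw": 0, "grip": 0}
  ]
}}

```text
clock: 9.65
tool_pos: [0.3963, -0.3354, 0.1816]
tool_rot: [179.9, -0.0, 173.4]
wrist_force: [-0.2, 0.2, -7.1]
opening: 0.0255
grasp_force: 60.0
```

```bash
python3 meas.py scene side
```

```text
n 377 ztop 0.243 q by height [-0.098 -0.093 -0.085 -0.101 -0.102] surf [0.153 0.026 0.212]
scene 9.65 -0.099
  n 649 ztop 0.245 q by height [-0.131 -0.125 -0.118 -0.085 -0.119] surf [0.132 0.01  0.21 ]
side 9.7 -0.118
9.75 [ 0.3964 -0.3355  0.1817] [179.96  -0.   173.37] [ 19.6  23.2  19.7 111.7 -10.5  46.9 128.4]
```

```bash
python3 -c "
from plan import *
s=np.array([-.05,-.12,-.189,-.245,-.282,-.298,-.3,-.3])*.5
for q0,qd in((.042,.1),(.035,.08),(.03,.05),(.04,.2)):
  print(q0,qd,[(m,np.round(sim(s,0*s,q0,qd,m,tail=.1)[1][[999,1050,1099]],3).tolist()) for m in (.113,.12,.128,.134)])
y=np.array([10,20,30,35,35,35,35,35])*.8
for m in (.12,.13):
  plan(-.128,-.22,None,m=m); plan(-.128,-.22,None,psi=y,m=m); plan(-.128,-.22,.2,psi=y,m=m)"
```

```text
0.042 0.1 [(0.113, [-0.0, 0.0, 0.0]), (0.12, [-0.03, -0.032, -0.034]), (0.128, [-0.077, -0.084, -0.091]), (0.134, [-0.124, -0.136, -0.15])]
0.035 0.08 [(0.113, [-0.026, -0.028, -0.03]), (0.12, [-0.062, -0.067, -0.072]), (0.128, [-0.118, -0.128, -0.139]), (0.134, [-0.172, -0.188, -0.207])]
0.03 0.05 [(0.113, [-0.049, -0.052, -0.055]), (0.12, [-0.09, -0.096, -0.103]), (0.128, [-0.152, -0.165, -0.18]), (0.134, [-0.212, -0.233, -0.255])]
0.04 0.2 [(0.113, [0.017, 0.019, 0.02]), (0.12, [-0.009, -0.01, -0.011]), (0.128, [-0.052, -0.057, -0.062]), (0.134, [-0.095, -0.104, -0.114])]
units y [0.086, 0.224, 0.386, 0.549, 0.693, 0.8, 0.859, 0.859] 
 mm/row [43.0, 69.0, 81.0, 81.0, 72.0, 54.0, 29.0, 0.0] q [-0.03, 0.073, 0.141, 0.177, 0.182, 0.158, 0.103, 0.019] p 0.0
units y [0.068, 0.178, 0.307, 0.437, 0.551, 0.637, 0.683, 0.683] 
 mm/row [34.0, 55.0, 65.0, 65.0, 57.0, 43.0, 23.0, 0.0] q [0.002, 0.102, 0.164, 0.173, 0.15, 0.131, 0.097, 0.043] p 0.038
units y [0.18, 0.394, 0.555, 0.621, 0.591, 0.496, 0.4, 0.4] 
 mm/row [90.0, 107.0, 80.0, 33.0, -15.0, -47.0, -48.0, 0.0] q [0.165, 0.3, 0.245, 0.106, -0.068, -0.203, -0.264, -0.189] p -0.201
units y [0.076, 0.197, 0.337, 0.476, 0.597, 0.688, 0.737, 0.737] 
 mm/row [38.0, 60.0, 70.0, 69.0, 61.0, 45.0, 25.0, 0.0] q [-0.037, 0.056, 0.117, 0.149, 0.155, 0.135, 0.089, 0.016] p 0.0
units y [0.057, 0.148, 0.254, 0.358, 0.45, 0.518, 0.555, 0.555] 
 mm/row [29.0, 45.0, 53.0, 52.0, 46.0, 34.0, 18.0, 0.0] q [-0.005, 0.086, 0.141, 0.146, 0.122, 0.106, 0.081, 0.038] p 0.037
units y [0.109, 0.245, 0.36, 0.429, 0.448, 0.429, 0.4, 0.4] 
 mm/row [54.0, 68.0, 57.0, 34.0, 10.0, -9.0, -15.0, 0.0] q [0.077, 0.199, 0.224, 0.169, 0.083, 0.026, 0.005, 0.046] p 0.076
```

```bash
python3 -c "
from plan import *
y=np.array([8,16,24,28,28,28,28,28])
u=np.array([.063,.163,.28,.398,.5,.577,.62,.62])*.5
for sc in (.9,1,1.1):
  print(sc,[(m,np.round(sim(u*sc,y,-.126,-.2,m,tail=.1,dr=14)[1][124::125],3).tolist(),round(sim(u*sc,y,-.126,-.2,m,tail=.1,dr=14)[2],3)) for m in (.12,.125,.13)])"
```

```text
0.9 [(0.12, [-0.014, 0.067, 0.114, 0.113, 0.078, 0.048, 0.007, -0.057], np.float64(-0.089)), (0.125, [-0.009, 0.076, 0.128, 0.131, 0.1, 0.075, 0.038, -0.022], np.float64(-0.044)), (0.13, [-0.005, 0.085, 0.142, 0.151, 0.124, 0.106, 0.076, 0.024], np.float64(0.015))]
1 [(0.12, [-0.005, 0.085, 0.14, 0.145, 0.114, 0.087, 0.047, -0.017], np.float64(-0.039)), (0.125, [0.0, 0.095, 0.156, 0.166, 0.139, 0.119, 0.085, 0.029], np.float64(0.02)), (0.13, [0.005, 0.106, 0.172, 0.188, 0.168, 0.156, 0.132, 0.085], np.float64(0.096))]
1.1 [(0.12, [0.004, 0.104, 0.166, 0.176, 0.149, 0.125, 0.087, 0.024], np.float64(0.011)), (0.125, [0.009, 0.115, 0.183, 0.2, 0.179, 0.163, 0.133, 0.079], np.float64(0.084)), (0.13, [0.015, 0.126, 0.201, 0.225, 0.212, 0.206, 0.187, 0.146], np.float64(0.176))]
```

```bash
python3 -c "
from plan import *
y=np.array([8,16,24,28,28,28,28,28])
u=np.array([.063,.163,.28,.398,.5,.577,.62,.62])*.5
for nm,u in (('a',u),('b',np.array([.08,.2,.31,.40,.47,.52,.54,.54])*.5),('c',np.array([.07,.18,.29,.39,.47,.53,.55,.55])*.5)):
 for sc in (.9,1):
  print(nm,sc,[(m,np.round(sim(u*sc,y,-.126,-.2,m,tail=.1)[1][124::125],3).tolist(),round(sim(u*sc,y,-.126,-.2,m,tail=.1)[2],3)) for m in (.12,.125,.13)])"
```

```text
a 0.9 [(0.12, [-0.012, 0.07, 0.117, 0.117, 0.084, 0.059, 0.024, -0.03], np.float64(-0.053)), (0.125, [-0.007, 0.079, 0.131, 0.135, 0.107, 0.087, 0.057, 0.008], np.float64(-0.004)), (0.13, [-0.002, 0.089, 0.146, 0.155, 0.132, 0.119, 0.097, 0.056], np.float64(0.061))]
a 1 [(0.12, [-0.003, 0.089, 0.143, 0.149, 0.12, 0.099, 0.066, 0.013], np.float64(0.001)), (0.125, [0.003, 0.099, 0.159, 0.17, 0.147, 0.132, 0.107, 0.062], np.float64(0.065)), (0.13, [0.008, 0.109, 0.176, 0.193, 0.177, 0.17, 0.155, 0.121], np.float64(0.146))]
b 0.9 [(0.12, [0.011, 0.106, 0.128, 0.095, 0.047, 0.02, -0.016, -0.05], np.float64(-0.07)), (0.125, [0.016, 0.118, 0.144, 0.115, 0.07, 0.048, 0.017, -0.012], np.float64(-0.022)), (0.13, [0.022, 0.129, 0.16, 0.136, 0.096, 0.08, 0.057, 0.037], np.float64(0.043))]
b 1 [(0.12, [0.022, 0.129, 0.155, 0.125, 0.079, 0.055, 0.022, -0.009], np.float64(-0.018)), (0.125, [0.029, 0.142, 0.173, 0.147, 0.107, 0.089, 0.062, 0.039], np.float64(0.045)), (0.13, [0.035, 0.155, 0.192, 0.171, 0.137, 0.127, 0.11, 0.099], np.float64(0.126))]
c 0.9 [(0.12, [-0.003, 0.087, 0.117, 0.098, 0.054, 0.028, -0.018, -0.056], np.float64(-0.078)), (0.125, [0.003, 0.097, 0.132, 0.116, 0.076, 0.054, 0.012, -0.021], np.float64(-0.033)), (0.13, [0.008, 0.108, 0.147, 0.136, 0.1, 0.085, 0.05, 0.025], np.float64(0.027))]
c 1 [(0.12, [0.008, 0.108, 0.144, 0.128, 0.087, 0.064, 0.019, -0.015], np.float64(-0.026)), (0.125, [0.013, 0.119, 0.16, 0.149, 0.113, 0.096, 0.057, 0.03], np.float64(0.032)), (0.13, [0.019, 0.131, 0.177, 0.172, 0.142, 0.133, 0.103, 0.086], np.float64(0.109))]
```

Emit:
{"api": "arm_command", "payload": {
  "rows": [
    {"x": 0, "y": 0.066, "z": 0, "yaw": -0.089, "grip": 0},
    {"x": 0, "y": 0.171, "z": 0, "yaw": -0.178, "grip": 0},
    {"x": 0, "y": 0.276, "z": 0, "yaw": -0.267, "grip": 0},
    {"x": 0, "y": 0.37, "z": 0, "yaw": -0.311, "grip": 0},
    {"x": 0, "y": 0.447, "z": 0, "yaw": -0.311, "grip": 0},
    {"x": 0, "y": 0.503, "z": 0, "yaw": -0.311, "grip": 0},
    {"x": 0, "y": 0.522, "z": 0, "yaw": -0.311, "grip": 0},
    {"x": 0, "y": 0.522, "z": 0, "yaw": -0.311, "grip": 0}
  ]
}}

```text
clock: 10.75
tool_pos: [0.4265, -0.0772, 0.1818]
tool_rot: [-180.0, 0.0, -158.6]
wrist_force: [-0.5, -0.5, -6.5]
opening: 0.0253
grasp_force: 60.0
```

```bash
python3 meas.py scene side
```

```text
n 377 ztop 0.245 q by height [0.    0.015 0.004 0.003 0.002] surf [ 0.152 -0.003  0.214]
scene 10.75 0.004
  n 453 ztop 0.242 q by height [-0.026 -0.008 -0.011  0.006  0.011] surf [ 0.128 -0.005  0.208]
side 10.8 -0.002
10.85 [ 0.4263 -0.0784  0.1818] [-1.7997e+02 -1.0000e-02 -1.5879e+02] [ -2.8  14.6   8.3 122.9  -3.   42.7 118.7]
```

```bash
python3 -c "
from plan import *
for S in (.0,.06,.1):
  s=plan(.001,None,S,m=.123); print([round(sim(s,0*s,q,None,m,tail=.1)[2],3) for q in (-.008,.001,.01) for m in (.118,.128)])"
```

```text
units y [-0.003, -0.006, -0.008, -0.008, -0.006, -0.003, 0.0, 0.0] 
 mm/row [-1.0, -2.0, -1.0, 0.0, 1.0, 2.0, 1.0, 0.0] q [-0.003, -0.005, -0.005, -0.002, 0.001, 0.004, 0.004, 0.001] p -0.0
[np.float64(-0.044), np.float64(-0.065), np.float64(0.001), np.float64(-0.001), np.float64(0.046), np.float64(0.063)]
units y [-0.048, -0.092, -0.105, -0.078, -0.016, 0.06, 0.12, 0.12] 
 mm/row [-24.0, -22.0, -7.0, 14.0, 31.0, 38.0, 30.0, 0.0] q [-0.07, -0.099, -0.071, -0.012, 0.053, 0.098, 0.099, 0.022] p -0.0
[np.float64(-0.037), np.float64(-0.077), np.float64(0.008), np.float64(-0.013), np.float64(0.053), np.float64(0.051)]
units y [-0.077, -0.149, -0.17, -0.125, -0.023, 0.102, 0.2, 0.2] 
 mm/row [-39.0, -36.0, -10.0, 23.0, 51.0, 63.0, 49.0, 0.0] q [-0.115, -0.161, -0.115, -0.018, 0.087, 0.161, 0.162, 0.036] p -0.0
[np.float64(-0.032), np.float64(-0.084), np.float64(0.013), np.float64(-0.02), np.float64(0.058), np.float64(0.044)]
```

Emit:
{"api": "arm_command", "payload": {
  "rows": [
    {"x": 0, "y": 0, "z": 0.01, "yaw": 0, "grip": 0},
    {"x": -0.01, "y": 0, "z": 0.03, "yaw": -0.002, "grip": 0},
    {"x": -0.02, "y": 0, "z": 0.05, "yaw": -0.004, "grip": 0},
    {"x": -0.03, "y": 0, "z": 0.07, "yaw": -0.006, "grip": 0},
    {"x": -0.04, "y": 0, "z": 0.09, "yaw": -0.008, "grip": 0},
    {"x": -0.05, "y": 0, "z": 0.1, "yaw": -0.01, "grip": 0},
    {"x": -0.05, "y": 0, "z": 0.1, "yaw": -0.012, "grip": 0},
    {"x": -0.05, "y": 0, "z": 0.1, "yaw": -0.012, "grip": 0}
  ]
}}

```text
clock: 11.85
tool_pos: [0.4498, -0.0684, 0.1319]
tool_rot: [-180.0, 0.0, -157.6]
wrist_force: [0.0, -0.3, -5.8]
opening: 0.0253
grasp_force: 60.0
```

```bash
python3 meas.py scene side
```

```text
n 360 ztop 0.246 q by height [0.01  0.001 0.011 0.007 0.008] surf [ 0.152 -0.004  0.214]
scene 11.85 0.009
  n 394 ztop 0.242 q by height [-0.007 -0.004 -0.001  0.02   0.029] surf [ 0.128 -0.006  0.208]
side 11.9 0.008
11.95 [ 0.4498 -0.0684  0.132 ] [-1.7999e+02  2.0000e-02 -1.5765e+02] [ -2.9  21.7   7.  122.   -4.3  36.6 119.5]
```

```bash
python3 -c "
from plan import *
for S in (None,.0,.03):
  s=plan(.0095,None,S,m=.123)"
```

```text
units y [-0.006, -0.016, -0.027, -0.038, -0.048, -0.056, -0.06, -0.06] 
 mm/row [-3.0, -5.0, -6.0, -6.0, -5.0, -4.0, -2.0, 0.0] q [0.002, -0.005, -0.01, -0.012, -0.013, -0.011, -0.007, -0.001] p -0.0
units y [-0.028, -0.059, -0.076, -0.073, -0.054, -0.025, 0.0, 0.0] 
 mm/row [-14.0, -15.0, -8.0, 1.0, 10.0, 15.0, 12.0, 0.0] q [-0.031, -0.051, -0.043, -0.017, 0.013, 0.036, 0.04, 0.009] p -0.0
units y [-0.051, -0.102, -0.124, -0.108, -0.059, 0.007, 0.06, 0.06] 
 mm/row [-25.0, -25.0, -11.0, 8.0, 25.0, 33.0, 27.0, 0.0] q [-0.065, -0.098, -0.076, -0.022, 0.039, 0.083, 0.087, 0.019] p -0.0
```

Emit:
{"api": "arm_command", "payload": {
  "rows": [
    {"x": 0, "y": -0.006, "z": 0, "yaw": 0, "grip": 0},
    {"x": 0, "y": -0.016, "z": 0, "yaw": 0, "grip": 0},
    {"x": 0, "y": -0.027, "z": 0, "yaw": 0, "grip": 0},
    {"x": 0, "y": -0.038, "z": 0, "yaw": 0, "grip": 0},
    {"x": 0, "y": -0.048, "z": 0, "yaw": 0, "grip": 0},
    {"x": 0, "y": -0.056, "z": 0, "yaw": 0, "grip": 0},
    {"x": 0, "y": -0.06, "z": 0, "yaw": 0, "grip": 0},
    {"x": 0, "y": -0.06, "z": 0, "yaw": 0, "grip": 0}
  ]
}}

```text
clock: 12.95
tool_pos: [0.4612, -0.0961, 0.1317]
tool_rot: [180.0, -0.0, -157.6]
wrist_force: [0.1, 0.2, -6.7]
opening: 0.0254
grasp_force: 60.0
```

```bash
python3 meas.py scene side; python3 - <<'E'
E
```

```text
n 369 ztop 0.246 q by height [-0.019 -0.024 -0.012 -0.015 -0.013] surf [ 0.153 -0.     0.215]
scene 12.95 -0.015
  n 334 ztop 0.239 q by height [-0.027 -0.028 -0.007  0.011  0.026] surf [ 0.129 -0.004  0.204]
side 13.0 -0.001
13.05 [ 0.4611 -0.0958  0.1317] [ 179.99   -0.   -157.62] [  0.2  23.    7.3 119.8  -4.7  37.5 123.1]
```

```bash
python3 -c "
from plan import *
for S in (None,.06,.1):
  s=plan(-.019,None,S,m=.124)"
```

```text
units y [0.012, 0.031, 0.053, 0.076, 0.095, 0.11, 0.118, 0.118] 
 mm/row [6.0, 10.0, 11.0, 11.0, 10.0, 7.0, 4.0, 0.0] q [-0.005, 0.01, 0.019, 0.024, 0.025, 0.022, 0.014, 0.003] p 0.0
units y [0.011, 0.03, 0.052, 0.075, 0.095, 0.111, 0.12, 0.12] 
 mm/row [6.0, 9.0, 11.0, 11.0, 10.0, 8.0, 4.0, 0.0] q [-0.006, 0.008, 0.018, 0.024, 0.026, 0.023, 0.016, 0.003] p 0.0
units y [-0.018, -0.026, -0.011, 0.03, 0.089, 0.153, 0.2, 0.2] 
 mm/row [-9.0, -4.0, 8.0, 20.0, 30.0, 32.0, 23.0, 0.0] q [-0.05, -0.054, -0.026, 0.017, 0.06, 0.085, 0.078, 0.017] p 0.0
```

Emit:
{"api": "arm_command", "payload": {
  "rows": [
    {"x": 0, "y": 0.011, "z": 0, "yaw": 0, "grip": 0},
    {"x": 0, "y": 0.03, "z": 0, "yaw": 0, "grip": 0},
    {"x": 0, "y": 0.052, "z": 0, "yaw": 0, "grip": 0},
    {"x": 0, "y": 0.075, "z": 0, "yaw": 0, "grip": 0},
    {"x": 0, "y": 0.095, "z": 0, "yaw": 0, "grip": 0},
    {"x": 0, "y": 0.111, "z": 0, "yaw": 0, "grip": 0},
    {"x": 0, "y": 0.12, "z": 0, "yaw": 0, "grip": 0},
    {"x": 0, "y": 0.12, "z": 0, "yaw": 0, "grip": 0}
  ]
}}

```text
clock: 14.05
tool_pos: [0.4383, -0.0403, 0.1317]
tool_rot: [-180.0, 0.0, -157.6]
wrist_force: [-0.4, -0.1, -7.0]
opening: 0.0256
grasp_force: 60.0
```

```bash
python3 meas.py scene side
```

```text
n 365 ztop 0.244 q by height [-0.003 -0.005 -0.006 -0.013 -0.013] surf [ 0.152 -0.001  0.214]
scene 14.05 -0.013
  n 384 ztop 0.242 q by height [-0.033 -0.024 -0.021 -0.008  0.007] surf [ 0.128 -0.003  0.207]
side 14.1 -0.019
14.15 [ 0.4386 -0.0408  0.1318] [-1.7998e+02  1.0000e-02 -1.5765e+02] [ -6.2  20.5   6.7 123.9  -4.   35.7 115.6]
```

```bash
python3 -c "
from plan import *
for S in (.1,.12,.14):
  s=plan(-.017,None,S,m=.124); print([round(sim(s,0*s,q,None,m,tail=.1)[2],3) for q in (-.024,-.017,-.01) for m in (.12,.128)])"
```

```text
units y [-0.024, -0.038, -0.027, 0.015, 0.078, 0.148, 0.2, 0.2] 
 mm/row [-12.0, -7.0, 6.0, 21.0, 32.0, 35.0, 26.0, 0.0] q [-0.057, -0.064, -0.034, 0.014, 0.062, 0.093, 0.086, 0.018] p -0.0
[np.float64(-0.038), np.float64(-0.051), np.float64(-0.0), np.float64(-0.001), np.float64(0.038), np.float64(0.049)]
units y [-0.038, -0.066, -0.058, -0.008, 0.076, 0.17, 0.24, 0.24] 
 mm/row [-19.0, -14.0, 4.0, 25.0, 42.0, 47.0, 35.0, 0.0] q [-0.079, -0.095, -0.056, 0.011, 0.079, 0.124, 0.117, 0.025] p 0.0
[np.float64(-0.036), np.float64(-0.054), np.float64(0.002), np.float64(-0.004), np.float64(0.04), np.float64(0.046)]
units y [-0.053, -0.094, -0.09, -0.03, 0.073, 0.191, 0.28, 0.28] 
 mm/row [-27.0, -21.0, 2.0, 30.0, 52.0, 59.0, 45.0, 0.0] q [-0.101, -0.126, -0.078, 0.007, 0.096, 0.155, 0.148, 0.032] p -0.0
[np.float64(-0.034), np.float64(-0.057), np.float64(0.004), np.float64(-0.007), np.float64(0.042), np.float64(0.043)]
```

Emit:
{"api": "arm_command", "payload": {
  "rows": [
    {"x": 0, "y": -0.038, "z": 0.01, "yaw": 0, "grip": 0},
    {"x": -0.005, "y": -0.066, "z": 0.02, "yaw": 0, "grip": 0},
    {"x": -0.01, "y": -0.058, "z": 0.03, "yaw": 0, "grip": 0},
    {"x": -0.015, "y": -0.008, "z": 0.04, "yaw": 0, "grip": 0},
    {"x": -0.02, "y": 0.076, "z": 0.05, "yaw": 0, "grip": 0},
    {"x": -0.025, "y": 0.17, "z": 0.06, "yaw": 0, "grip": 0},
    {"x": -0.03, "y": 0.24, "z": 0.06, "yaw": 0, "grip": 0},
    {"x": -0.03, "y": 0.24, "z": 0.06, "yaw": 0, "grip": 0}
  ]
}}

```text
clock: 15.15
tool_pos: [0.4053, 0.0796, 0.1015]
tool_rot: [179.9, -0.0, -157.3]
wrist_force: [0.3, 0.1, -6.2]
opening: 0.0255
grasp_force: 60.0
```

```bash
python3 meas.py scene side; python3 - <<'E'
from lean import *
s=read_state(); a=np.radians(22.3); e=np.array([np.cos(a),np.sin(a)]); n=np.array([-e[1],e[0]])
d=np.array(s['tool_pos'])[:2]-np.array([.5478,.2207])+.05*e; print('rel seat',np.round([d@e,d@n],4))
E
```

```text
n 344 ztop 0.246 q by height [0.03  0.025 0.012 0.02  0.021] surf [ 0.152 -0.007  0.214]
scene 15.15 0.019
  n 396 ztop 0.243 q by height [-0.001 -0.014 -0.006 -0.001 -0.002] surf [ 0.129 -0.006  0.209]
side 15.2 -0.004
15.25 [0.4065 0.0766 0.1017] [ 180.     -0.   -157.56] [-21.6  22.    5.5 128.4  -4.1  29.8  99.5]
rel seat [-0.1355 -0.0797]
```

```bash
python3 -c "
from plan import *
s=plan(0.0,-.03,.08,m=.124)
s=plan(0.0,0.,.08,m=.124)"
```

```text
units y [-0.053, -0.1, -0.111, -0.075, -0.001, 0.09, 0.16, 0.16] 
 mm/row [-26.0, -24.0, -5.0, 18.0, 37.0, 45.0, 35.0, 0.0] q [-0.082, -0.113, -0.079, -0.01, 0.065, 0.117, 0.116, 0.025] p -0.0
units y [-0.059, -0.112, -0.127, -0.09, -0.012, 0.085, 0.16, 0.16] 
 mm/row [-29.0, -27.0, -7.0, 18.0, 39.0, 48.0, 38.0, 0.0] q [-0.089, -0.123, -0.087, -0.013, 0.068, 0.124, 0.124, 0.027] p -0.0
```

Emit:
{"api": "arm_command", "payload": {
  "rows": [
    {"x": 0, "y": -0.056, "z": 0, "yaw": 0, "grip": 0},
    {"x": 0, "y": -0.106, "z": 0, "yaw": 0, "grip": 0},
    {"x": 0, "y": -0.12, "z": 0.01, "yaw": 0, "grip": 0},
    {"x": 0, "y": -0.083, "z": 0.01, "yaw": 0, "grip": 0},
    {"x": 0, "y": -0.007, "z": 0.02, "yaw": 0, "grip": 0},
    {"x": 0, "y": 0.087, "z": 0.02, "yaw": 0, "grip": 0},
    {"x": 0, "y": 0.16, "z": 0.02, "yaw": 0, "grip": 0},
    {"x": 0, "y": 0.16, "z": 0.02, "yaw": 0, "grip": 0}
  ]
}}

```text
clock: 16.25
tool_pos: [0.3749, 0.1529, 0.0915]
tool_rot: [179.9, -0.0, -157.3]
wrist_force: [0.5, 0.3, -6.2]
opening: 0.0257
grasp_force: 60.0
```

```bash
python3 meas.py scene side; cat > rel.py <<'E'
from lean import *
s=read_state(); a=np.radians(22.3); e=np.array([np.cos(a),np.sin(a)]); n=np.array([-e[1],e[0]])
d=np.array(s['tool_pos'])[:2]-np.array([.5478,.2207])+.05*e; print('rel seat',np.round([d@e,d@n],4))
E
python3 rel.py
```

```text
n 349 ztop 0.247 q by height [0.03  0.016 0.007 0.017 0.018] surf [ 0.152 -0.007  0.214]
scene 16.25 0.013
  n 387 ztop 0.243 q by height [-0.021 -0.011 -0.016 -0.003 -0.007] surf [ 0.129 -0.005  0.209]
side 16.3 -0.01
16.35 [0.376  0.15   0.0915] [-1.7999e+02 -3.0000e-02 -1.5761e+02] [-32.6  22.7   5.2 129.8  -4.3  27.7  88.5]
rel seat [-0.1358 -0.0002]
```

Emit:
{"api": "arm_command", "payload": {
  "rows": [
    {"x": -0.06, "y": 0, "z": 0, "yaw": 0, "grip": 0},
    {"x": -0.15, "y": 0, "z": 0, "yaw": 0, "grip": 0},
    {"x": -0.22, "y": 0, "z": 0, "yaw": 0, "grip": 0},
    {"x": -0.255, "y": 0, "z": 0, "yaw": 0, "grip": 0},
    {"x": -0.271, "y": 0, "z": 0.01, "yaw": 0, "grip": 0},
    {"x": -0.271, "y": 0, "z": 0.025, "yaw": 0, "grip": 0},
    {"x": -0.271, "y": 0, "z": 0.04, "yaw": 0, "grip": 0},
    {"x": -0.271, "y": 0, "z": 0.048, "yaw": 0, "grip": 0}
  ]
}}

```text
clock: 17.35
tool_pos: [0.5003, 0.2011, 0.0669]
tool_rot: [-180.0, -0.1, -157.6]
wrist_force: [-0.2, 0.0, -6.7]
opening: 0.0255
grasp_force: 60.0
```

```bash
python3 rel.py; python3 - <<'E'
from lean import *
s=read_state(); print(s['clock'],np.round(s['tool_pos'],4),np.round(s['tool_rot'],2),np.round(s['wrist_force'],1))
a,_=snap('scene'); b,_=snap('side')
C=cam('scene'); u,v=map(int,proj(C,[.6,.24,.12])); A=cv2.resize(a[v-75:v+75,u-75:u+75],(400,400))
C=cam('side'); u,v=map(int,proj(C,[.6,.24,.12])); v=max(v,75); B=cv2.resize(b[v-75:v+75,u-75:u+75],(400,400))
cv2.imwrite('pics/d.png',np.hstack([A,B])[:,:,::-1])
E
```

```text
rel seat [-0.0013 -0.0001]
17.35 [0.5003 0.2011 0.0669] [-1.7999e+02 -1.1000e-01 -1.5764e+02] [-0.2  0.  -6.7]
```

View pics/d.png

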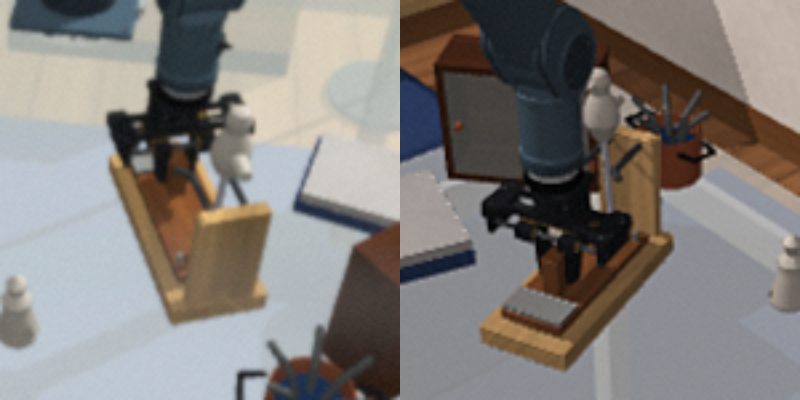

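Emit:
{"api": "arm_command", "payload": {
  "rows": [
    {"x": 0, "y": 0, "z": 0.002, "yaw": 0, "grip": 0},
    {"x": 0, "y": 0, "z": 0.004, "yaw": 0, "grip": 0},
    {"x": 0, "y": 0, "z": 0.006, "yaw": 0, "grip": 0},
    {"x": 0, "y": 0, "z": 0.008, "yaw": 0, "grip": 0},
    {"x": 0, "y": 0, "z": 0.009, "yaw": 0, "grip": 0},
    {"x": 0, "y": 0, "z": 0.01, "yaw": 0, "grip": 0},
    {"x": 0, "y": 0, "z": 0.011, "yaw": 0, "grip": 0},
    {"x": 0, "y": 0, "z": 0.011, "yaw": 0, "grip": 0}
  ]
}}

```text
clock: 18.45
tool_pos: [0.5015, 0.2018, 0.0623]
tool_rot: [180.0, 0.0, -157.6]
wrist_force: [-1.0, -0.8, -5.0]
opening: 0.0254
grasp_force: 60.0
```

Emit:
{"api": "arm_command", "payload": {
  "rows": [
    {"x": 0, "y": 0, "z": 0.001, "yaw": 0, "grip": 0},
    {"x": 0, "y": 0, "z": 0.002, "yaw": 0, "grip": 0},
    {"x": 0, "y": 0, "z": 0.002, "yaw": 0, "grip": 0},
    {"x": 0, "y": 0, "z": 0.002, "yaw": 0, "grip": 30},
    {"x": 0, "y": 0, "z": 0.002, "yaw": 0, "grip": 40},
    {"x": 0, "y": 0, "z": 0.002, "yaw": 0, "grip": 55},
    {"x": 0, "y": 0, "z": 0.002, "yaw": 0, "grip": 70},
    {"x": 0, "y": 0, "z": 0.002, "yaw": 0, "grip": 80}
  ]
}}

```text
clock: 19.45
tool_pos: [0.5015, 0.2017, 0.0612]
tool_rot: [-180.0, 0.0, -157.6]
wrist_force: [1.1, 0.8, 0.2]
opening: 0.0676
grasp_force: 0.0
```

```bash
python3 rel.py; python3 meas.py scene
```

```text
rel seat [-0.  0.]
  n 611 ztop 0.251 q by height [-0.235 -0.031 -0.107 -0.097 -0.098] surf [0.195 0.006 0.148]
scene 19.45 -0.096
19.5 [0.5015 0.2018 0.0612] [-180.      0.   -157.63] [-30.6  35.4   5.  111.3  -5.3  33.6  90.3]
```

Emit:
{"api": "arm_command", "payload": {
  "rows": [
    {"x": 0, "y": 0, "z": 0, "yaw": 0, "grip": 80},
    {"x": 0, "y": 0, "z": 0, "yaw": 0, "grip": 80},
    {"x": 0, "y": 0, "z": -0.02, "yaw": 0, "grip": 80},
    {"x": 0, "y": 0, "z": -0.06, "yaw": 0, "grip": 80},
    {"x": 0.02, "y": 0, "z": -0.12, "yaw": 0, "grip": 80},
    {"x": 0.04, "y": 0, "z": -0.2, "yaw": 0, "grip": 80},
    {"x": 0.06, "y": 0, "z": -0.28, "yaw": 0, "grip": 80},
    {"x": 0.06, "y": 0, "z": -0.34, "yaw": 0, "grip": 80}
  ]
}}

```text
clock: 20.5
tool_pos: [0.4734, 0.1901, 0.2336]
tool_rot: [180.0, 0.1, -157.6]
wrist_force: [0.7, 0.2, 0.5]
opening: 0.0798
grasp_force: 0.0
```

```bash
python3 - <<'E'
from sdf import *
AB=[]
for n in ['scene','side']:
    C=cam(n); im,d=snap(n)
    for r in trace(n,'base'):
        P=cloud(C,d,cv2.erode(r['mask'].astype(np.uint8),np.ones((2,2)))>0)
        if len(P)<50 or np.linalg.norm(np.median(P,0)[:2]-[.53,.21])>.12: continue
        P=P[(P[:,2]>.036)&(P[:,2]<.11)]; P=P[np.linalg.norm(P[:,:2]-[.53,.21],axis=1)<.14]
        print(n,round(r['score'],2),*fit(P,base,[.5015,.2017,.389,.03])); break
    u,v=map(int,proj(C,[.58,.23,.14])); v=max(v,75); A=cv2.resize(im[v-75:v+75,u-75:u+75],(400,400)); AB.append(A)
cv2.imwrite('pics/e.png',np.hstack(AB)[:,:,::-1])
E
```

```text
scene 0.57 [500.7 201.   29.1  22.7] mad mm 1.2 713
side 0.6 [499.1 200.2  28.4  22.2] mad mm 1.7 1013
```

View pics/e.png

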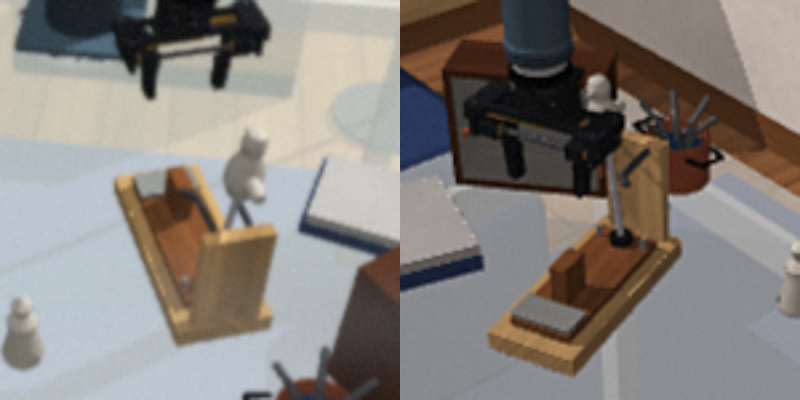

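The base is level on the board, within 3 mm of the seat point. The mast stands between the prongs and the gripper is clear of everything.

```bash
python3 -c "
from workcell import *
print(job_done())"
```

```text
the job is handed in; nothing more can be done
None
```

The ornament is on the stand and handed in: bird balanced upright for over 3 s, mast set between the prongs, base level and within about 3 mm of the seat point. The interface had no tilt, so I brought the bird upright and balanced it with sideways motion and yaw instead of tilting the base.

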